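Gauge a levelling foot for a pinball cabinet

ROBOT

A 6-joint arm with a two-finger parallel gripper is mounted at the origin on the work surface. World frame = base frame: x ahead of the robot, y to its left, z up, the work surface at z = 0. Lengths are in m, angles in rad, forces in N, time in s.
With the tool pointing down it reaches from about 0.375 to 0.9 m from the base axis. Payload 3.1 kg.
Tool frame: the origin (TCP) lies on the centre line of the jaws, within the pads' length; the fingertips stand 25 mm ahead of it and the grasp point (between the pads) lies 6 mm ahead of it (manip.tip_extent is the distance from the TCP to the fingertips, in m); z points along the fingers, y is the line along which they close (so a half turn about z gives the same grasp; the last joint's range is limited). The gripper opens to 85 mm and grips with 20 to 120 N. Pads are 22 mm wide; open, the fingers measure 114 mm over their backs; the gripper's body (76 mm by 85 mm) begins 54 mm behind the grasp point. The pads swing forward as they close: fully open they stand 13 mm farther back than shut.
Start: joints at [-1.28, 0.527, 1.433, -0, 1.181, -0.178], TCP at [0.283, -0.557, 0.256] pointing down, gripper open.
Joint ranges: [-3.08, 3.08], [-0.75, 2.2], [0.22, 2.44], [-1.43, 4.57], [0, 2.65], [-2.85, 2.85]. Speed limits (rad/s): [2.79, 2.79, 3.14, 3.14, 3.14, 3.14].

INTERFACE

Orientations are given as a unit quaternion [x, y, z, w].
In Python, from station import readout, imaging, order, manip gives the robot as it stands.
- The arm moves only by the tool move_arm, never from a script. Its argument "rows" is a list of rows, each a list of 7 numbers: the turn, a rotation vector about the tool's x, y, z in degrees, then the shift along the tool's x, y, z in mm, then the closure, from 0 (fully open) to 1 (shut). A call has 1 to 12 rows; each row is the pose to reach, as a shift and turn from the pose commanded when the call began, along the tool's axes at that moment; what a row does not reach only later rows make up. A row lasts 1/12 s, in which the tool goes at most 41.7 mm and 7.16 degrees, less where a joint would pass 70% of its speed; a pose out of reach is approached as far as the arm can. A call with a gripper value outside its range is refused whole. The fingers move at their own pace and stop on an object; "squeeze" is the grip in N (left out, the last holds). Time passes only in rows, so rows that repeat a pose let the fingers close. It gives the time, the measured TCP pose, the force, the opening and the grip force at its end, in the units of the state.
- readout.sense(): the state, without advancing time (a new reading comes with each control period).
- imaging.snapshot(name): name is "scene" or "top" or "wrist"; returns a dict with "img" (384x512x3 uint8, red, green, blue), "z_map" (384x512 float32, m along the optical axis (not along the pixel's ray), 0 where there is no reading), "fovy" (degrees; the focal length in pixels is half the picture's height over the tangent of half this angle, whatever the lens; pixels are square), "cx", "cy" (the principal point, pixels), "rvec" (rotation vector, rad) and "tvec" (3), from world to camera coordinates, as OpenCV has them. Camera axes: x right, y down, z forward; pixel columns grow to the right and rows downward; lengths in m; the calibration is good to about 2 mm. A picture is of the moment at which its call begins.
- order.sign_off(): hands the job in; it is judged then, once.
The state is a dict: "t": time; "q": joint angles; "qd": joint speeds; "tau": joint torques, N m; "tcp_pos": TCP position; "tool_rot": TCP orientation; "force": force on the tool from outside, world axes, zero at the start; "ft_torque": the same for the moment, N m; "finger_gap": opening from 0.0 (shut) to 1.0 (fully open); "gripper_force": force on a finger pad.
Only numpy, scipy, OpenCV 4.12 (cv2) and the standard library are available. Lean on these libraries where they do the work, as an engineer would, in place of code of your own. Each camera call takes 0.05 s, during which the arm holds its last target. There are 200 camera calls.

TASK

Of the three levelling feet standing on the bench only the middle-sized one is right: it stops at the narrow no-go slot of the steel gauge block and passes its wide go slot. Pick up that foot, lower it onto the middle of the no-go slot until it touches and stops there for a moment, then stand it down through the go slot, upright on the gauge's base plate, and let go. Leave the other two feet standing where they are.

Things in the scene. Friction and masses are not known exactly. Their poses are not given: they have to be found in the camera images.
- foot_mid: The right foot: upright aluminium drum, 34 mm diameter, 40 high, with a steel stud, 14 mm diameter, rising 45 mm from its middle (85 in all, 0.12 to 0.21 kg). Origin: centre of its underside, z up along the stud. Grip the stud, 45 to 85 mm above the origin, fingers closing in any direction.
- foot_small: An undersize foot, 20 mm drum diameter, otherwise the same shape, heights and origin as the right one. It would fall through both slots. Leave it standing.
- foot_big: An oversize foot, 62 mm drum diameter, otherwise the same shape, heights and origin as the right one. It would stop at both slots. Leave it standing.
- gauge: Slot gauge: rigid fixed steel block, 110 mm (x) by 200 (y), 36 high, lying flat, yaw varies. Origin: centre of underside, z up. Two windows go from its flat top to its 6 mm base plate (floor 6 mm above origin), both 74 mm along x, centred at x = 0: wide go slot, 54 mm along y, centre y = +50; narrow no-go slot, 24 mm along y, centre y = -50. The right foot stops on the top at the no-go.

How it is judged:
On the way:
1. the middle-sized foot is lowered onto the middle of the no-go slot, upright, and stops on the gauge's top face (x of foot_mid in the frame of gauge between -0.025 and 0.025 m and y of foot_mid in the frame of gauge between -0.065 and -0.035 m and z of foot_mid in the frame of gauge between 0.03 and 0.041 m and angle between foot_mid's own z axis and vertical below 0.2 rad and contact force between foot_mid and gauge above 0.4 N), for 0.2 s.
At the end, for the whole second after the job is handed in: The middle-sized foot stands upright (within 10 degrees), at rest and released, in the go slot on the gauge's base plate (underside within 5 mm of the plate); the small and the big foot stand upright within 30 mm of where they began (x of foot_mid in the frame of gauge between -0.025 and 0.025 m and y of foot_mid in the frame of gauge between 0.035 and 0.065 m and z of foot_mid in the frame of gauge below 0.011 m and angle between foot_mid's own z axis and vertical below 0.17 rad and linear speed of foot_mid below 0.02 m/s and distance of each of foot_small, foot_big from where it was at the start of the episode below 0.03 m and angle between each of foot_small, foot_big's own z axis and vertical below 0.3 rad); the robot touches nothing.
It fails at once if the small foot is shifted more than 30 mm or tipped (distance of foot_small from where it was at the start of the episode above 0.03 m or angle between foot_small's own z axis and vertical above 0.3 rad).
It fails at once if the big foot is shifted more than 30 mm or tipped (distance of foot_big from where it was at the start of the episode above 0.03 m or angle between foot_big's own z axis and vertical above 0.3 rad).
It also fails if it takes over 40 s, if anything falls off the work surface, if the arm or the gripper's body presses on something with over 40 N, if the wrist force passes 120 N, or if a joint passes its speed limit or range.

## Working session

There is one attempt and no reset: what is moved stays moved. The work goes in short steps, Python scripts to look and compute and a tool call to move; the robot and the scene stay as the last step left them, time stands still between calls to the robot, and variables do not carry over. Pictures are saved under pics/ and viewed, at most 10 in all, crops included, and the job is handed in when it is done.

Besides the shell and the picture viewer there is one more tool, called after "Call:" as a command line: name --pt "numbers of a row" for each row, then --argument value for the rest. move_arm: Moves the arm, as the interface text tells. Its arguments: {"type":"object","properties":{"rows":{"type":"array"},"squeeze":{"type":"number"}},"required":["rows"]}

```bash
mkdir -p pics
cat > h.py <<'E'
import numpy as np,cv2,pickle
from station import readout,imaging,order,manip
def snap(n,f):
    d=imaging.snapshot(n); cv2.imwrite('pics/'+f+'.png',d['img'][:,:,::-1]); pickle.dump(d,open('pics/'+f+'.pkl','wb')); return d
def load(f): return pickle.load(open('pics/'+f+'.pkl','rb'))
def cloud(d):
    h,w=d['z_map'].shape; f=h/2/np.tan(np.radians(d['fovy'])/2)
    v,u=np.mgrid[:h,:w]; z=d['z_map']
    P=np.stack([(u-d['cx'])/f*z,(v-d['cy'])/f*z,z],-1)
    R=cv2.Rodrigues(np.array(d['rvec'],float))[0]
    W=(P-np.array(d['tvec']).ravel())@R
    W[z==0]=np.nan
    return W
E
python3 - <<'E'
from h import *
a=snap('top','top0');b=snap('scene','scene0')
im=np.hstack([a['img'],b['img']]);cv2.imwrite('pics/both.png',cv2.resize(im,(800,300))[:,:,::-1])
for d in(a,b):
    W=cloud(d); m=(W[...,2]>0.025)&(W[...,2]<0.12)&(W[...,0]>.2)
    n,l,s,c=cv2.connectedComponentsWithStats(m.astype(np.uint8))
    for i in range(1,n):
        if s[i,4]>30:
            q=W[l==i]; print(s[i],c[i].round(),q.min(0).round(3),q.max(0).round(3),np.median(q,0).round(3))
s=readout.sense();print(s)
E
```

```text
[   0    0   90  111 9418] [43. 54.] [0.716 0.385 0.025] [0.943 0.551 0.105] [0.808 0.44  0.099]
[ 215    0  105   86 6367] [270.  43.] [ 0.784 -0.081  0.025] [0.946 0.12  0.105] [0.857 0.011 0.048]
[  321     0   191    91 13455] [418.  44.] [ 0.785 -0.518  0.025] [ 0.946 -0.099  0.104] [ 0.869 -0.296  0.051]
[224  18  15  17 195] [231.  25.] [0.895 0.077 0.025] [0.927 0.107 0.044] [0.913 0.092 0.033]
[  90   20   44   47 1442] [111.  43.] [0.816 0.294 0.025] [0.88  0.361 0.094] [0.839 0.322 0.088]
[135  20  40  46 819] [158.  49.] [0.82  0.209 0.026] [0.868 0.267 0.12 ] [0.826 0.228 0.081]
[340 111  30   8  91] [355. 115.] [ 0.717 -0.197  0.025] [ 0.732 -0.136  0.029] [ 0.724 -0.166  0.026]
[115 121  23  22 402] [126. 132.] [0.652 0.272 0.027] [0.695 0.316 0.046] [0.673 0.294 0.042]
[202 125  31  32 777] [217. 141.] [0.63  0.086 0.025] [0.691 0.145 0.088] [0.656 0.114 0.04 ]
[ 321  163  114   88 4288] [380. 205.] [ 0.446 -0.317  0.025] [ 0.621 -0.092  0.04 ] [ 0.537 -0.212  0.036]
[236 213  17  17 240] [244. 221.] [0.485 0.044 0.026] [0.516 0.075 0.087] [0.499 0.06  0.041]
[115 230
[... 1067 characters left out ...]
3] [0.811 0.435 0.099]
{'t': 0.1, 'q': array([-1.27947846e+00,  5.28392557e-01,  1.43381085e+00, -1.72669480e-05,
        1.18138950e+00, -1.78483741e-01]), 'qd': array([ 0.00079109, -0.0023221 , -0.00245035,  0.00046362,  0.00150741,
       -0.000762  ]), 'tau': array([ 4.77833316e-05, -4.43305242e+01, -1.78585732e+01, -3.16531468e-04,
        3.90376095e-03,  1.66037313e-05]), 'tcp_pos': array([ 0.2827962 , -0.55667484,  0.25540786]), 'tool_rot': array([ 9.72536182e-01,  2.32749596e-01, -6.43656527e-05, -9.98089314e-04]), 'force': array([0.0655317 , 0.30315585, 0.25345336]), 'ft_torque': array([ 0.00612332, -0.01541267,  0.01120758]), 'gripper_force': 0.0, 'finger_gap': 1.0021078543345305}
```

View pics/both.png

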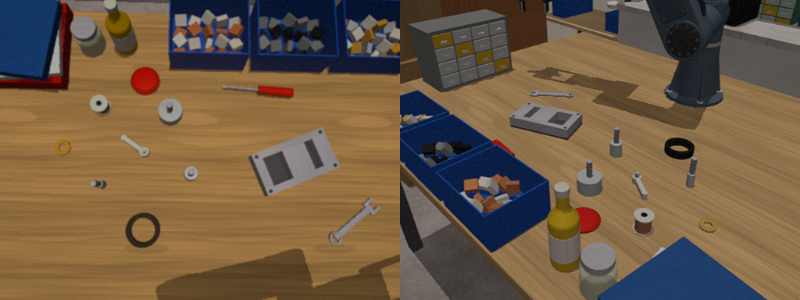

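The top view shows the mid foot at about full-frame pixel (244,221), the big foot at (217,141), the small one at (124,235), and the gauge at (380,205) with its wide slot on the left and narrow slot on the right. Next I fit the gauge pose and the feet.

Run:
```python
from h import *
for f in('top0','scene0'):
    W=cloud(load(f)); x,y,z=np.moveaxis(W,-1,0)
    b=(x>.42)&(x<.65)&(y>-.34)&(y<-.07)
    t=W[b&(z>.033)&(z<.042)]
    r=cv2.minAreaRect((t[:,:2]*1000).astype(np.float32)); print(f,'top z',np.median(t[:,2]),r)
    # floor pts of windows
    box=cv2.boxPoints(r); c=np.array(r[0])
    e=[box[1]-box[0],box[2]-box[1]]; L=max(e,key=np.linalg.norm); L=L/np.linalg.norm(L); L=L*np.sign(L[1]); X=np.array([L[1],-L[0]])
    q=W[b&(z<.03)][:,:2]*1000-c; uv=np.c_[q@X,q@L]
    inn=(abs(uv[:,0])<45)&(abs(uv[:,1])<85); uv=uv[inn]
    print('yaw',np.degrees(np.arctan2(X[1],X[0])))
    for s in(1,-1):
        k=uv[uv[:,1]*s>0]; print(s,len(k),np.percentile(k,[2,50,98],axis=0).round(1).tolist())
    for n,cx,cy in(('mid',.5015,.059),('small',.472,.283),('big',.66,.115)):
        m=np.hypot(x-cx,y-cy)<.045
        s=W[m&(z>.052)]; tp=W[m&(z>.082)]; dr=W[m&(z>.036)&(z<.043)]
        print(n,'stud',np.median(s,0).round(4),s.min(0).round(4),s.max(0).round(4),'top',len(tp),np.mean(tp,0).round(4),'drum',cv2.minEnclosingCircle((dr[:,:2]*1000).astype(np.float32)))
s=readout.sense();from scipy.spatial.transform import Rotation as R
print(R.from_quat(s['tool_rot']).as_matrix().round(4))
```

```text
top0 top z 0.03582913954010548 ((534.6112060546875, -205.49105834960938), (109.99098205566406, 201.8221435546875), 21.874340057373047)
yaw 21.874334
1 972 [[-36.9, 22.9], [-0.9, 42.5], [35.9, 68.1]]
-1 382 [[-36.8, -62.5], [-0.9, -60.6], [35.8, -50.5]]
mid stud [0.5    0.0601 0.0845] [0.4935 0.0528 0.0564] [0.5065 0.0656 0.0874] top 46 [0.5006 0.0596 0.0849] drum ((500.4028015136719, 59.708988189697266), 16.64545440673828)
small stud [0.4715 0.2809 0.0832] [0.4646 0.276  0.0535] [0.4789 0.29   0.0879] top 48 [0.4719 0.2833 0.0849] drum ((471.91485595703125, 283.509033203125), 9.948768615722656)
big stud [0.657  0.1146 0.0835] [0.6535 0.1078 0.0534] [0.6672 0.1224 0.0876] top 48 [0.66   0.1149 0.0847] drum ((660.4605102539062, 115.31050872802734), 30.992971420288086)
scene0 top z 0.03509242271155599 ((536.3334350585938, -205.27267456054688), (119.50748443603516, 202.56358337402344), 22.057771682739258)
yaw 22.057768
1 275 [[-43.1, 20.8], [-36.4, 32.6], [10.4, 65.0]]
-1 95 [[-41.4, -64.9], [-21.4, -62.4], [16.3, -48.8]]
mid stud [0.505  0.0619 0.0701] [0.4955 0.0519 0.0522] [0.512  0.0666 0.0853] top 20 [0.5013 0.0588 0.0837] drum ((501.21514892578125, 58.135009765625), 17.787992477416992)
small stud [0.4763 0.2853 0.0712] [0.4654 0.2762 0.0527] [0.4805 0.2909 0.0857] top 27 [0.4728 0.2834 0.0841] drum ((472.0744323730469, 284.071044921875), 10.840185165405273)
big stud [0.6643 0.1182 0.0717] [0.6553 0.1082 0.0523] [0.6685 0.1229 0.086 ] top 32 [0.661  0.1149 0.0838] drum ((660.81201171875, 114.17877197265625), 32.3629150390625)
[[ 8.917e-01  4.527e-01 -6.000e-04]
 [ 4.527e-01 -8.917e-01  1.900e-03]
 [ 3.000e-04 -2.000e-03 -1.000e+00]]
```

Call:
move_arm --pt "0 0 0 20 -19 3 0" --pt "0 0 0 50 -47 10 0" --pt "0 0 0 79 -75 16 0" --pt "0 0 0 108 -103 22 0" --pt "0 0 0 136 -130 28 0" --pt "0 0 0 165 -157 34 0" --pt "0 0 0 193 -184 40 0" --pt "0 0 0 222 -211 46 0" --pt "0 0 0 250 -238 52 0" --pt "0 0 0 278 -265 58 0" --pt "0 0 0 306 -292 64 0" --pt "0 0 0 334 -318 70 0"

```text
t: 1.1
tcp_pos: [0.4368, -0.1205, 0.1859]
tool_rot: [0.973, 0.233, -0.0, -0.0]
force: [-0.2, -1.7, -0.4]
finger_gap: 0.998
gripper_force: 0.0
```

Call:
move_arm --pt "0 0 0 28 -27 5 0" --pt "0 0 0 56 -54 10 0" --pt "0 0 0 84 -80 15 0" --pt "0 0 0 108 -103 20 0" --pt "0 0 0 126 -121 23 0" --pt "0 0 0 136 -130 25 0" --pt "0 0 0 139 -133 25 0" --pt "0 0 0 139 -133 25 0" --pt "0 0 0 139 -133 25 0"

```text
t: 1.85
tcp_pos: [0.5002, 0.0586, 0.1612]
tool_rot: [0.973, 0.233, -0.0, 0.0]
force: [-1.1, -0.2, -0.2]
finger_gap: 0.998
gripper_force: 0.0
```

```bash
cat > g.py <<'E'
import sys
from h import *
from scipy.spatial.transform import Rotation as R
def go(p):
    s=readout.sense();M=R.from_quat(s['tool_rot']).as_matrix()
    print('tcp',s['tcp_pos'].round(4),'tool shift mm',((np.array(p)-s['tcp_pos'])@M*1000).round(1),'z',M[:,2].round(4),'yaw',np.degrees(np.arctan2(M[1,0],M[0,0])).round(2),'F',s['force'].round(2),'gap',s['finger_gap'],s['gripper_force'],'t',s['t'])
E
python3 - <<'E'
from g import *
go([.5005,.0596,.074])
d=snap('wrist','w1'); x,y,z=np.moveaxis(cloud(d),-1,0); W=cloud(d)
m=np.hypot(x-.5005,y-.0596)<.045
tp=W[m&(z>.082)&(z<.09)]; dr=W[m&(z>.036)&(z<.043)]
print(len(tp),tp.mean(0),np.median(tp,0),cv2.minEnclosingCircle((tp[:,:2]*1000).astype(np.float32)),cv2.minEnclosingCircle((dr[:,:2]*1000).astype(np.float32)) if len(dr) else 0)
E
```

```text
tcp [0.5002 0.0586 0.1612] tool shift mm [ 0.8 -0.8 87.2] z [-7.e-04 -3.e-04 -1.e+00] yaw 26.93 F [-1.11 -0.15 -0.21] gap 0.9980104783314484 0.0 t 1.85
304 [0.49980408 0.06004466 0.08505109] [0.49999245 0.06003302 0.08518072] ((499.648681640625, 59.91645050048828), 7.205528259277344) ((499.423095703125, 60.030853271484375), 16.77776336669922)
```

View pics/w1.png

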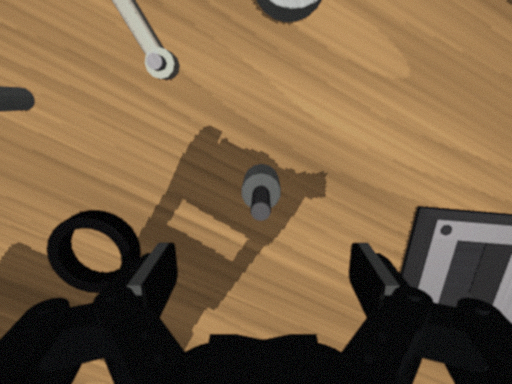

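The wrist picture shows the mid foot's stud at (261,210), centred between the open fingertips, with nothing in the way. The wrist and top views agree on the stud position to 1 mm, so I descend and grip.

Call:
move_arm --pt "0 0 0 0.3 -1.2 12 0" --pt "0 0 0 0.3 -1.2 32 0" --pt "0 0 0 0.3 -1.2 52 0" --pt "0 0 0 0.3 -1.2 70 0" --pt "0 0 0 0.3 -1.2 82 0" --pt "0 0 0 0.3 -1.2 87 0" --pt "0 0 0 0.3 -1.2 87 0.2" --pt "0 0 0 0.3 -1.2 87 0.5" --pt "0 0 0 0.3 -1.2 87 0.8" --pt "0 0 0 0.3 -1.2 87 1" --pt "0 0 0 0.3 -1.2 87 1" --pt "0 0 0 0.3 -1.2 87 1" --squeeze 50

```text
t: 2.9
tcp_pos: [0.5006, 0.0602, 0.075]
tool_rot: [0.973, 0.233, 0.001, 0.0]
force: [0.2, 0.3, 13.4]
finger_gap: 0.152
gripper_force: 50.4
```

Call:
move_arm --pt "0 0 0 0 0 0 1" --pt "0 0 0 0 0 0 1" --pt "0 0 0 0 0 0 1" --pt "0 0 0 0 0 0 1" --pt "0 0 0 0 0 0 1" --pt "0 0 0 0 0 0 1"

```text
t: 3.4
tcp_pos: [0.5007, 0.0602, 0.075]
tool_rot: [0.973, 0.233, 0.001, 0.0]
force: [-1.3, 0.9, 5.9]
finger_gap: 0.146
gripper_force: 48.6
```

Call:
move_arm --pt "0 0 0 0 0 -8 1" --pt "0 0 0 0 0 -25 1" --pt "0 0 0 0 0 -45 1" --pt "0 0 0 0 0 -62 1" --pt "0 0 0 0 0 -74 1" --pt "0 0 0 0 0 -80 1" --pt "0 0 0 0 0 -80 1"

```text
t: 3.98
tcp_pos: [0.5009, 0.0603, 0.1556]
tool_rot: [0.973, 0.233, 0.001, 0.0]
force: [0.7, -0.9, -0.3]
finger_gap: 0.151
gripper_force: 48.7
```

Call:
move_arm --pt "0 0 0 -4 13 0 1" --pt "0 0 0 -12 38 0 1" --pt "0 0 0 -21 68 0 1" --pt "0 0 0 -32 102 0 1" --pt "0 0 0 -43 137 0 1" --pt "0 0 0 -54 172 0 1" --pt "0 0 0 -65 207 0 1" --pt "0 0 0 -75 240 0 1" --pt "0 0 0 -84 268 0 1" --pt "0 0 0 -90 289 0 1" --pt "0 0 0 -94 300 0 1" --pt "0 0 0 -94 302 0 1"

```text
t: 4.98
tcp_pos: [0.553, -0.2538, 0.1532]
tool_rot: [0.973, 0.231, -0.0, -0.0]
force: [-0.6, 0.5, -1.0]
finger_gap: 0.144
gripper_force: 48.8
```

Call:
move_arm --pt "0 0 0 0 0 0 1" --pt "0 0 0 0 0 0 1" --pt "0 0 0 0 0 0 1"

```text
t: 5.23
tcp_pos: [0.5525, -0.2495, 0.1539]
tool_rot: [0.972, 0.234, -0.001, -0.001]
force: [-0.3, 0.1, -1.8]
finger_gap: 0.147
gripper_force: 48.8
```

Run:
```python
from g import *
go([.5533,-.2518,.111])
a=snap('scene','s2');b=snap('wrist','w2');c=snap('top','t2')
im=np.hstack([cv2.resize(a['img'][80:230,100:300],(400,300)),cv2.resize(b['img'],(400,300))]);cv2.imwrite('pics/v2.png',im[:,:,::-1])
p=readout.sense()['tcp_pos']
for n,d in(('scene',a),('wrist',b),('top',c)):
    W=cloud(d);x,y,z=np.moveaxis(W,-1,0)
    m=np.hypot(x-p[0],y-p[1])<.03
    dr=W[m&(z>.06)&(z<.128)]
    if len(dr)>5: 
        print(n,len(dr),dr.min(0).round(4),dr.max(0).round(4))
        for lo in np.arange(.06,.13,.01):
            k=dr[(dr[:,2]>=lo)&(dr[:,2]<lo+.01)]
            if len(k)>8: print(lo.round(3),len(k),k.min(0).round(4),k.max(0).round(4))
```

```text
tcp [ 0.5525 -0.2495  0.1539] tool shift mm [-0.3  2.5 42.9] z [-0.0017  0.0016 -1.    ] yaw 27.01 F [-0.28  0.15 -1.82] gap 0.1473569992416969 48.796595335006714 t 5.2333
scene 269 [ 0.5386 -0.2652  0.0788] [ 0.5709 -0.2312  0.1264]
0.08 54 [ 0.5388 -0.2563  0.0803] [ 0.5703 -0.2322  0.09  ]
0.09 51 [ 0.5422 -0.2589  0.0902] [ 0.5707 -0.2315  0.0997]
0.1 52 [ 0.5407 -0.2559  0.1002] [ 0.5709 -0.2312  0.1098]
0.11 91 [ 0.5386 -0.2652  0.1101] [ 0.5704 -0.2328  0.1199]
0.12 14 [ 0.5526 -0.2552  0.1207] [ 0.5614 -0.2427  0.1264]
wrist 1931 [ 0.5445 -0.2651  0.08  ] [ 0.5689 -0.2338  0.1278]
0.08 191 [ 0.5475 -0.2636  0.0802] [ 0.5684 -0.2339  0.09  ]
0.09 232 [ 0.5473 -0.2637  0.09  ] [ 0.5686 -0.2338  0.1   ]
0.1 274 [ 0.5479 -0.2637  0.1001] [ 0.5686 -0.2339  0.11  ]
0.11 1036 [ 0.5445 -0.2651  0.11  ] [ 0.5689 -0.2338  0.12  ]
0.12 197 [ 0.548 -0.264  0.12 ] [ 0.5671 -0.2344  0.1278]
top 178 [ 0.5364 -0.2618  0.0804] [ 0.5699 -0.2334  0.1223]
0.08 39 [ 0.5371 -0.246   0.0804] [ 0.5683 -0.2338  0.0899]
0.09 41 [ 0.5364 -0.2507  0.0905] [ 0.5674 -0.2335  0.0998]
0.1 41 [ 0.5373 -0.2457  0.1001] [ 0.5677 -0.2334  0.1098]
0.11 53 [ 0.5399 -0.2554  0.1106] [ 0.5699 -0.2339  0.12  ]
```

View pics/v2.png

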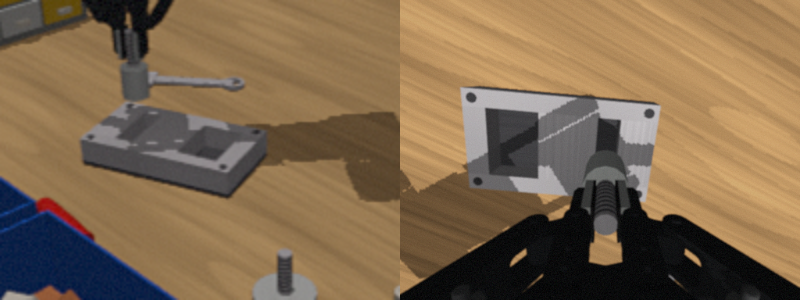

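The foot hangs upright over the gauge: in the left half its drum is at about (134,80), and in the right half the no-go slot is just ahead at about (608,135). Its underside is at z ≈ 0.079. I lower it most of the way and let it settle.

Call:
move_arm --pt "0 0 0 0 1 3 1" --pt "0 0 0 0 1 10 1" --pt "0 0 0 0 1 19 1" --pt "0 0 0 0 1 27 1" --pt "0 0 0 0 1 32 1" --pt "0 0 0 0 1 34 1" --pt "0 0 0 0 1 34 1" --pt "0 0 0 0 1 34 1" --pt "0 0 0 0 1 34 1" --pt "0 0 0 0 1 34 1"

```text
t: 6.22
tcp_pos: [0.5539, -0.2527, 0.1207]
tool_rot: [0.973, 0.233, 0.0, 0.0]
force: [-0.4, 0.2, -1.5]
finger_gap: 0.149
gripper_force: 48.8
```

Run:
```python
from g import *
go([.5533,-.2518,.111])
```

```text
tcp [ 0.5539 -0.2527  0.1207] tool shift mm [-0.1 -1.1  9.7] z [ 8.e-04 -5.e-04 -1.e+00] yaw 26.91 F [-0.45  0.17 -1.47] gap 0.14887574989057015 48.797248005867004 t 6.2167
```

Call:
move_arm --pt "0 0 0 0 -1 2 1" --pt "0 0 0 0 -1 4 1" --pt "0 0 0 0 -1 6 1" --pt "0 0 0 0 -1 7.5 1" --pt "0 0 0 0 -1 8.5 1" --pt "0 0 0 0 -1 9.5 1" --pt "0 0 0 0 -1 10 1" --pt "0 0 0 0 -1 10 1"

```text
t: 6.88
tcp_pos: [0.5532, -0.2515, 0.111]
tool_rot: [0.973, 0.233, 0.0, -0.0]
force: [-1.1, 0.9, 4.4]
finger_gap: 0.147
gripper_force: 49.4
```

Contact is felt: about 6 N above the free-hanging reading. I press 1 mm more and dwell.

Call:
move_arm --pt "0 0 0 0 0 0.5 1" --pt "0 0 0 0 0 1 1" --pt "0 0 0 0 0 1 1" --pt "0 0 0 0 0 1 1" --pt "0 0 0 0 0 1 1" --pt "0 0 0 0 0 1 1" --pt "0 0 0 0 0 1 1"

```text
t: 7.47
tcp_pos: [0.5533, -0.2515, 0.111]
tool_rot: [0.973, 0.233, 0.0, 0.0]
force: [-1.8, 1.5, 9.2]
finger_gap: 0.148
gripper_force: 50.0
```

Run:
```python
from g import *
go([.5533,-.2518,.111])
a=snap('scene','s3');cv2.imwrite('pics/v3.png',cv2.resize(a['img'][80:230,100:300],(400,300))[:,:,::-1])
```

```text
tcp [ 0.5533 -0.2515  0.111 ] tool shift mm [-0.1  0.3 -0. ] z [ 5.e-04 -3.e-04 -1.e+00] yaw 26.93 F [-1.81  1.54  9.2 ] gap 0.14786607066424545 50.01972556114197 t 7.4667
```

View pics/v3.png

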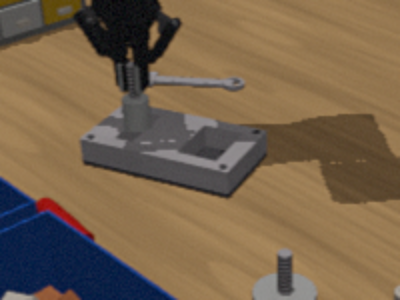

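The foot stands on the top face over the no-go slot, drum at about (135,112), upright with about 10 N of contact held for over 0.4 s. Next I lift it and move it over the go slot.

Call:
move_arm --pt "0 0 0 0 0 -8 1" --pt "0 0 0 0 0 -20 1" --pt "0 0 0 0 0 -28 1" --pt "0 0 0 1 -8 -29 1" --pt "0 0 0 2 -22 -29 1" --pt "0 0 0 4 -42 -29 1" --pt "0 0 0 5 -62 -29 1" --pt "0 0 0 7 -80 -29 1" --pt "0 0 0 8 -92 -29 1" --pt "0 0 0 9 -98 -29 1" --pt "0 0 0 9 -99 -29 1" --pt "0 0 0 9 -99 -29 1"

```text
t: 8.52
tcp_pos: [0.5169, -0.1594, 0.1385]
tool_rot: [0.972, 0.233, 0.0, 0.0]
force: [0.0, -0.8, -1.8]
finger_gap: 0.147
gripper_force: 49.0
```

Call:
move_arm --pt "0 0 0 0 0 0 1" --pt "0 0 0 0 0 0 1" --pt "0 0 0 0 0 0 1" --pt "0 0 0 0 0 0 1" --pt "0 0 0 0 0 0 1" --pt "0 0 0 0 0 0 1"

```text
t: 9.02
tcp_pos: [0.5164, -0.1595, 0.1382]
tool_rot: [0.973, 0.233, 0.0, 0.0]
force: [-0.3, -0.4, -1.9]
finger_gap: 0.147
gripper_force: 49.0
```

Run:
```python
from g import *
go([.5161,-.159,.081])
b=snap('wrist','w4');a=snap('scene','s4')
im=np.hstack([cv2.resize(a['img'][80:230,100:300],(400,300)),cv2.resize(b['img'],(400,300))]);cv2.imwrite('pics/v4.png',im[:,:,::-1])
```

```text
tcp [ 0.5164 -0.1595  0.1382] tool shift mm [-0.  -0.6 57.2] z [ 0.  0. -1.] yaw 26.89 F [-0.29 -0.44 -1.93] gap 0.14714727806355174 49.002453088760376 t 9.0167
```

View pics/v4.png

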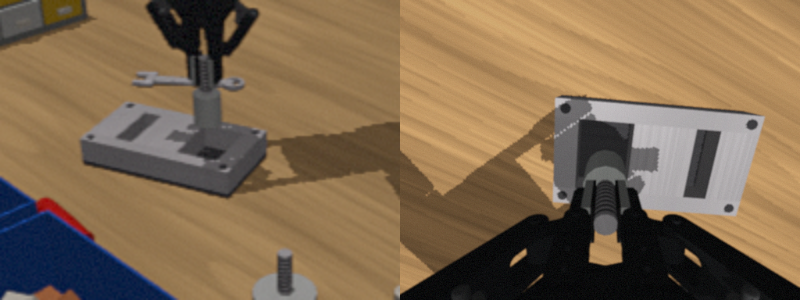

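The drum is centred over the go slot, at (605,160) in the wrist half. Now I lower it.

Call:
move_arm --pt "0 0 0 0 -0.5 5 1" --pt "0 0 0 0 -0.5 14 1" --pt "0 0 0 0 -0.5 24 1" --pt "0 0 0 0 -0.5 34 1" --pt "0 0 0 0 -0.5 43 1" --pt "0 0 0 0 -0.5 50 1" --pt "0 0 0 0 -0.5 53.5 1" --pt "0 0 0 0 -0.5 55 1" --pt "0 0 0 0 -0.5 56 1" --pt "0 0 0 0 -0.5 57 1" --pt "0 0 0 0 -0.5 57.5 1" --pt "0 0 0 0 -0.5 57.5 1"

```text
t: 10.12
tcp_pos: [0.5164, -0.159, 0.0812]
tool_rot: [0.973, 0.233, 0.0, 0.0]
force: [0.1, -1.1, -1.4]
finger_gap: 0.151
gripper_force: 49.0
```

Call:
move_arm --pt "0 0 0 0 0 0 1" --pt "0 0 0 0 0 0 1" --pt "0 0 0 0 0 0 1"

```text
t: 10.37
tcp_pos: [0.5163, -0.1589, 0.0811]
tool_rot: [0.973, 0.233, 0.0, 0.0]
force: [-0.2, -1.0, -0.1]
finger_gap: 0.148
gripper_force: 49.0
```

Touching lightly (about 1.7 N). I press 0.5 mm more, then open and retreat.

Call:
move_arm --pt "0 0 0 0 0 0.5 1" --pt "0 0 0 0 0 0.5 1" --pt "0 0 0 0 0 0.5 0.8" --pt "0 0 0 0 0 0.5 0.7" --pt "0 0 0 0 0 0.5 0.5" --pt "0 0 0 0 0 0.5 0.3" --pt "0 0 0 0 0 0.5 0.1" --pt "0 0 0 0 0 0.5 0" --pt "0 0 0 0 0 0.5 0" --pt "0 0 0 0 0 0.5 0"

```text
t: 11.2
tcp_pos: [0.5161, -0.1588, 0.0802]
tool_rot: [0.973, 0.233, -0.0, -0.0]
force: [0.0, -0.7, 0.4]
finger_gap: 1.004
gripper_force: 0.0
```

Call:
move_arm --pt "0 0 0 0 0 -5 0" --pt "0 0 0 0 0 -18 0" --pt "0 0 0 0 0 -38 0" --pt "0 0 0 0 0 -60 0" --pt "0 0 0 0 0 -82 0" --pt "0 0 0 0 0 -100 0" --pt "0 0 0 0 0 -110 0" --pt "0 0 0 0 0 -115 0" --pt "0 0 0 0 0 -115 0" --pt "0 0 0 0 0 -115 0"

```text
t: 12.03
tcp_pos: [0.5157, -0.1586, 0.1948]
tool_rot: [0.973, 0.233, -0.0, -0.0]
force: [0.7, -0.3, -0.2]
finger_gap: 1.002
gripper_force: 0.0
```

Run:
```python
from g import *
go([.5161,-.159,.081])
b=snap('wrist','w5');a=snap('scene','s5')
im=np.hstack([cv2.resize(a['img'][80:230,100:300],(400,300)),cv2.resize(b['img'],(400,300))]);cv2.imwrite('pics/v5.png',im[:,:,::-1])
for d in(a,b):
    W=cloud(d);x,y,z=np.moveaxis(W,-1,0);m=np.hypot(x-.5161,y+.159)<.02
    tp=W[m&(z>.084)&(z<.1)];dr=W[m&(z>.042)&(z<.05)]
    for k in(tp,dr): print(len(k),k.mean(0).round(4),k.max(0).round(4))
    for c in((.472,.2834),(.6605,.115)):
        k=W[(np.hypot(x-c[0],y-c[1])<.03)&(z>.08)&(z<.09)];print(len(k),k.mean(0).round(4) if len(k) else '')
```

```text
tcp [ 0.5157 -0.1586  0.1948] tool shift mm [  0.2   0.6 113.8] z [-9.e-04  5.e-04 -1.e+00] yaw 26.92 F [ 0.74 -0.35 -0.18] gap 1.0020007667608946 0.0 t 12.0333
27 [ 0.5195 -0.1581  0.0883] [ 0.5244 -0.1518  0.0911]
72 [ 0.5205 -0.1569  0.045 ] [ 0.5345 -0.1433  0.0494]
36 [0.4733 0.2839 0.0832]
39 [0.6616 0.1152 0.0832]
269 [ 0.5158 -0.1593  0.0906] [ 0.5224 -0.1525  0.0928]
619 [ 0.5188 -0.1579  0.0461] [ 0.5319 -0.1432  0.0485]
0 
0
```

View pics/v5.png

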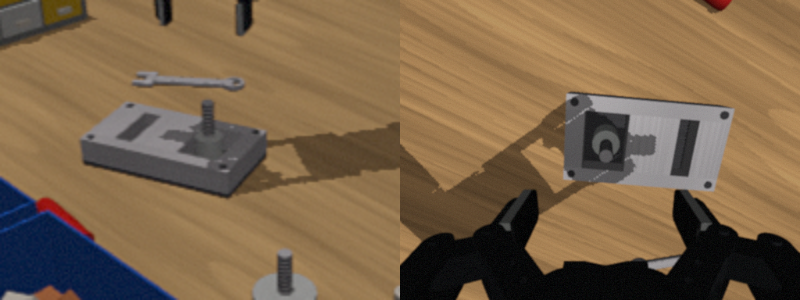

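The foot stands upright in the go slot, stud top at (605,150) in the wrist half and z 0.091 as it should be. The gripper is clear and the other two feet have not moved, so I hand in.

```bash
python3 -c "
from station import order;print(order.sign_off())"
```

```text
the job is handed in; nothing more can be done
None
```

I tested the middle-sized foot on the no-go slot, where it stopped. It now stands upright and released on the base plate in the go slot. The other two feet have not moved, and I've handed the job in; the sign-off gave no verdict.

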